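# Close the tall glaze mill jar

### The arm

A 6-joint arm with a two-finger parallel gripper is mounted at the origin on the work surface. World frame = base frame: x ahead of the robot, y to its left, z up, the work surface at z = 0. Lengths are in m, angles in rad, forces in N, time in s.
With the tool pointing down it reaches from about 0.225 to 0.725 m from the base axis. Payload 3.1 kg.
Tool frame: the origin (TCP) lies midway between the tips of the shut fingers; the grasp point (between the pads) lies 19 mm behind it (bot.tcp_to_grasp is the distance from the TCP to the grasp point, in m); z points along the fingers, y is the line along which they close (so a half turn about z gives the same grasp; the last joint's range is limited). The gripper opens to 85 mm and grips with 20 to 120 N. Pads are 22 mm wide; open, the fingers measure 114 mm over their backs; the gripper's body (76 mm by 85 mm) begins 54 mm behind the grasp point. The pads swing forward as they close: fully open they stand 13 mm farther back than shut.
Start: joints at [-1.255, 0.048, 0.099, 1.622, 0, 1.443], TCP at [0.225, -0.474, 0.209] pointing down, gripper open.
Joint ranges: [-2.91, 2.91], [-0.99, 1.94], [-1.21, 1.42], [-2.12, 2.29], [-1.49, 1.47], [-3.14, 3.14]. Speed limits (rad/s): [2.79, 2.79, 3.14, 3.14, 3.14, 3.14].

### API

Orientations are given as a unit quaternion [w, x, y, z].
In Python, from bench import status, snapshot, job, cut_out, tip_of, bot gives the robot as it stands.
- The arm moves only by the shell command python3 -m inch 'ROWS'. ROWS is JSON, a list of rows, each an object with "translation": the shift along the tool's x, y, z in mm, a list of three; "yaw": the turn about the tool's z in rad; "claw": the opening, from 0 (shut) to 1 (fully open). In form: [{"translation": [dx, dy, dz], "yaw": yaw, "claw": claw}, ...]. A call has 1 to 8 rows; each row shifts and turns the commanded pose from where the row before left it, along the tool's axes as they then stand; what a row does not reach is not made up. A row lasts 1/12 s, in which the tool goes at most 41.7 mm and 7.16 degrees, less where a joint would pass 70% of its speed; a pose out of reach is approached as far as the arm can. A call with a gripper value outside its range is refused whole. The fingers move at their own pace and stop on an object; the grip force is fixed at half the most. Time passes only in rows, so rows that do not move let the fingers close. It gives the time, the measured TCP pose, the force, the opening and the grip force at its end, in the units of the state.
- status.get_obs(): the state, without advancing time (a new reading comes with each control period).
- snapshot(name): name is "scene" or "top" or "wrist"; returns a dict with "img" (420x560x3 uint8, red, green, blue), "range_z" (420x560 float32, m along the optical axis (not along the pixel's ray), 0 where there is no reading), "vfov" (degrees; the focal length in pixels is half the picture's height over the tangent of half this angle, whatever the lens; pixels are square), "cx", "cy" (the principal point, pixels), "world_to_cam" (4x4, takes a point from world to camera coordinates). Camera axes: x right, y down, z forward; pixel columns grow to the right and rows downward; lengths in m; the calibration is good to about 2 mm. A picture is of the moment at which its call begins.
- job.close_job(): hands the job in; it is judged then, once.
Trained networks look in a picture, given as the dict that the camera call returned (one of the last four; its "shot" number tells which), for a name from the list of things; names that differ only in an ending like _2 or _b are one class to them, and where a whole thing is asked for, a point or a joint stands for the part that bears it (a point fixed in the world has none). Each returns a list of dicts, best first, with "p" (0 to 1); they miss things now and then, are a little off and sometimes report something else, mostly with a low value. They report only what shows in the picture. A call takes as long as a camera call.
- cut_out(picture, query): "region" (420x560 bool, what is visible of it) and "box" ([left, top, right, bottom] in pixels, round what is visible of it).
- tip_of(picture, query): "centre" ([column, row] in pixels: a listed point, or the origin of a listed thing).
The state is a dict: "t": time; "joints": joint angles; "joint_vel": joint speeds; "effort": joint torques, N m; "position": TCP position; "orientation": TCP orientation; "contact_force": force on the tool from outside, world axes, zero at the start; "ft_torque": the same for the moment, N m; "gripper_width": finger opening in m; "grip_force": force on a finger pad.
Only numpy, scipy, OpenCV 4.12 (cv2) and the standard library are available. Lean on these libraries where they do the work, as an engineer would, in place of code of your own. Each camera call takes 0.05 s, during which the arm holds its last target. There are 200 camera calls.

### The job

Close the tall mill jar ready for milling: swing its bar round against the stop so that the cap is over the mouth, and only then screw the cap down clockwise by its wing until it is fully tight. The squat jar is still to be filled: leave it open as it is, do not disturb the other things on the table, and let go at the end.

Things in the scene. Friction and masses are not known exactly. Their poses are not given: they have to be found in the camera images.
- tall_jar: the tall narrow mill jar: white stoneware, 100 mm across, rim 150 mm above the table, two steel straps, fixed to the table. Origin at the centre of its underside, z up. A steel post stands 65 mm from its axis along its +x and carries the swing bar; the bar's closed direction, from post to jar axis, is the jar's -x
- tall_arm (a joint): swing bar of the tall narrow jar, rad about the vertical post: 0 = against its stop, cap exactly over the mouth; it grows counter-clockwise seen from above as the bar swings away, and stays where it is left (about 0.25 N m of friction). Steel bar 22 mm wide, 12 mm thick, its top face at 180 mm; post to screw axis 65 mm, post to peg 135 mm
- tall_hinge (a point): on the post's axis at the bar's top face, 180 mm above the table; its -x points along the bar from post to peg
- tall_peg (a point): grip point on the upright round black peg at the free end of the tall narrow jar's bar: peg 16 mm thick, standing 44 mm above the bar; point on its axis, 32 mm above the bar and 12 mm below the peg's top; axes as the bar's (-x outward along the bar)
- tall_cap (a joint): screw cap of the tall narrow jar, rad about the vertical screw axis in the bar: 0 = fully tight at its hard stop; it grows counter-clockwise seen from above as it is unscrewed, to 2.4, and the cap rises 4 mm per rad. It stays where it is left (about 0.06 N m of friction)
- tall_wing (a point): middle of the black wing grip, on the screw axis (212 mm above the table when tight). Wing: straight bar 64 mm long (its x), 14 mm thick (its y), 34 mm tall (17 mm above and below this point), its underside 13 mm above the swing bar when tight; fully tight, it lies in line with the swing bar. Under the bar the cap is a grey disc 88 mm across, 12 mm thick
- squat_jar: the squat wide mill jar: white stoneware, 124 mm across, rim 90 mm above the table, two steel straps, fixed to the table. Origin at the centre of its underside, z up. A steel post stands 77 mm from its axis along its +x and carries the swing bar; the bar's closed direction, from post to jar axis, is the jar's -x
- squat_arm (a joint): swing bar of the squat wide jar, rad about the vertical post: 0 = against its stop, cap exactly over the mouth; it grows counter-clockwise seen from above as the bar swings away, and stays where it is left (about 0.25 N m of friction). Steel bar 22 mm wide, 12 mm thick, its top face at 120 mm; post to screw axis 77 mm, post to peg 147 mm
- squat_hinge (a point): on the post's axis at the bar's top face, 120 mm above the table; its -x points along the bar from post to peg
- squat_peg (a point): grip point on the upright round black peg at the free end of the squat wide jar's bar: peg 16 mm thick, standing 44 mm above the bar; point on its axis, 32 mm above the bar and 12 mm below the peg's top; axes as the bar's (-x outward along the bar)
- squat_cap (a joint): screw cap of the squat wide jar, rad about the vertical screw axis in the bar: 0 = fully tight at its hard stop; it grows counter-clockwise seen from above as it is unscrewed, to 2.4, and the cap rises 4 mm per rad. It stays where it is left (about 0.06 N m of friction)
- squat_wing (a point): middle of the black wing grip, on the screw axis (152 mm above the table when tight). Wing: straight bar 64 mm long (its x), 14 mm thick (its y), 34 mm tall (17 mm above and below this point), its underside 13 mm above the swing bar when tight; fully tight, it lies in line with the swing bar. Under the bar the cap is a grey disc 88 mm across, 12 mm thick
- squat_wing_end (a point): one end of the squat jar's wing grip, 30 mm from its screw axis along the wing's +x
- vase: loose white stoneware vase, 190 mm tall, 80 mm across; origin at the centre of its underside
- bowl: loose white plastic bowl, 140 mm across, 60 mm tall; origin at the centre of its underside
- roller: loose wooden roller, 200 mm long, 44 mm thick, lying along its own x; origin at the centre of its underside
- block: loose white plaster block 75 x 50 x 40 mm; origin at the centre of its underside
- beaker: loose steel beaker, 72 mm across, 100 mm tall; origin at the centre of its underside
- tile: loose terracotta test tile 100 x 70 x 10 mm; origin at the centre of its underside
- brush: loose brush, 180 mm long, lying along its own x

How it is judged:
On the way, in this order (a step that is already met when the one before it is completed fails the run):
1. the tall jar's bar is swung against its stop, with its cap over the mouth and still unscrewed (value of joint tall_arm below 0.07 rad and value of joint tall_cap above 0.4 rad), for 0.2 s.
2. the tall jar's cap is screwed down tight with the bar over the mouth (value of joint tall_arm below 0.07 rad and value of joint tall_cap below 0.15 rad), for 0.2 s.
At the end, for the whole second after the job is handed in: The tall jar's bar is within 0.07 rad (4 degrees) of its stop and its cap within 0.15 rad (9 degrees) of fully tight and at rest; the squat jar's bar is still swung away (above 0.6 rad) and its cap still unscrewed (above 0.6 rad) (all of step 2 and velocity of joint tall_cap between -0.05 and 0.05 rad/s and value of joint each of squat_arm, squat_cap above 0.6 rad); the robot touches nothing.
It fails at once if the squat jar's bar or cap is moved by more than 25 mm (distance of any of squat_peg, squat_wing_end from where it was at the start of the episode above 0.025 m).
It fails at once if a loose bystander is moved by more than 30 mm (distance of any of vase, bowl, roller, block, beaker, tile, brush from where it was at the start of the episode above 0.03 m).
It also fails if it takes over 64 s, if anything falls off the work surface, if the arm or the gripper's body presses on something with over 40 N, if the wrist force passes 120 N, or if a joint passes its speed limit or range.

## Working session

There is one attempt and no reset: what is moved stays moved. The work goes in short steps, Python scripts to look and compute and a shell command to move; the robot and the scene stay as the last step left them, time stands still between calls to the robot, and variables do not carry over. Pictures are saved under pics/ and viewed, at most 10 in all, crops included, and the job is handed in when it is done.

```bash
mkdir -p pics; cat > h.py <<'E'
import numpy as np, cv2
from bench import status, snapshot, job, cut_out, tip_of, bot
from scipy.spatial.transform import Rotation as R
def px2w(s,c,r,z=None,depth=None):
    f=210/np.tan(np.radians(s["vfov"])/2); T=np.linalg.inv(s["world_to_cam"])
    d=np.array([(c-s["cx"])/f,(r-s["cy"])/f,1.]); o=T[:3,3]; d=T[:3,:3]@d
    if depth is None: depth=(z-o[2])/d[2]
    return o+d*depth
def ray(s,c,r):
    a=px2w(s,c,r,depth=0);b=px2w(s,c,r,depth=1);return a,(b-a)/np.linalg.norm(b-a)
def tri(rays):
    A=0;b=0
    for o,d in rays:
        P=np.eye(3)-np.outer(d,d);A=A+P;b=b+P@o
    x=np.linalg.solve(A,b);return x,[np.linalg.norm((np.eye(3)-np.outer(d,d))@(x-o)) for o,d in rays]
def w2px(s,p):
    f=210/np.tan(np.radians(s["vfov"])/2);q=s["world_to_cam"]@np.r_[p,1];return q[:2]/q[2]*f+[s["cx"],s["cy"]]
def save(s,n): cv2.imwrite("pics/"+n,s["img"][:,:,::-1])
E
python3 - <<'E'
from h import *
S={n:snapshot(n) for n in("scene","top","wrist")}
cv2.imwrite("pics/a.png",cv2.resize(np.vstack([S["scene"]["img"],S["top"]["img"]])[:,:,::-1],(448,600*1120//1120)) if 0 else np.vstack([S["scene"]["img"],S["top"]["img"]])[:,:,::-1][:1,:1])
for n in("scene","top"): save(S[n],n+"1.png")
for q in("tall_jar","tall_hinge","tall_peg","tall_wing","squat_jar","squat_peg","squat_wing","squat_hinge","vase","bowl","roller","block","beaker","tile","brush"):
    rs=[]
    for n in("scene","top"):
        t=tip_of(S[n],q)
        if t: print(q,n,[(np.round(k["centre"]).astype(int).tolist(),round(k["p"],2)) for k in t[:2]]); rs.append(ray(S[n],*t[0]["centre"]))
    if len(rs)==2: x,e=tri(rs);print("   ",x.round(3),np.round(e,4))
o=status.get_obs();print(o["orientation"],bot.tcp_to_grasp, R.from_quat(np.r_[o["orientation"][1:],o["orientation"][0]]).as_matrix().round(3))
E
```

```text
tall_jar scene [([316, 207], 0.64)]
tall_jar top [([212, 219], 0.59)]
    [ 0.545  0.192 -0.009] [0.0038 0.0038]
tall_hinge scene [([170, 232], 0.64), ([341, 176], 0.63)]
tall_hinge top [([202, 182], 0.78)]
    [ 0.58  -0.07   0.264] [0.2532 0.2532]
tall_peg scene [([294, 172], 0.61)]
tall_peg top [([245, 206], 0.73), ([356, 234], 0.67)]
    [0.554 0.08  0.207] [0.005 0.005]
tall_wing scene [([320, 165], 0.86)]
tall_wing top [([218, 193], 0.56), ([360, 228], 0.41)]
    [0.586 0.151 0.218] [0.002 0.002]
squat_jar scene [([222, 240], 0.76)]
squat_jar top [([334, 244], 0.72), ([362, 227], 0.45)]
    [ 0.481 -0.151 -0.005] [0.0026 0.0026]
squat_peg scene [([178, 223], 0.63)]
squat_peg top [([386, 240], 0.77)]
    [ 0.482 -0.271  0.152] [0.0016 0.0016]
squat_wing scene [([201, 216], 0.67)]
squat_wing top [([364, 227], 0.77)]
    [ 0.513 -0.214  0.167] [0.0004 0.0004]
squat_hinge scene [([231, 228], 0.55), ([341, 162], 0.41)]
squat_hinge top [([334, 210], 0.92)]
    [ 0.559 -0.146  0.12 ] [0.0054 0.0054]
vase scene [([137, 287], 0.94)]
vase top [([437, 244], 0.95), ([215, 215], 0.43)]
    
[... 218 characters left out ...]
r top [([128, 201], 0.93)]
    [0.597 0.441 0.002] [0.0045 0.0045]
block scene [([232, 204], 0.67)]
block top [([292, 284], 0.72)]
    [ 0.366 -0.036 -0.005] [0.0001 0.0001]
beaker scene [([339, 166], 0.74), ([136, 284], 0.71)]
beaker top [([135, 261], 0.81), ([220, 196], 0.45)]
    [ 0.425  0.413 -0.017] [0.0015 0.0015]
tile scene [([172, 234], 0.65)]
tile top [([374, 287], 0.86), ([127, 200], 0.45)]
    [ 0.363 -0.265 -0.007] [0.0022 0.0022]
brush scene [([173, 308], 0.74)]
brush top [([413, 194], 0.93)]
    [ 0.623 -0.379  0.015] [0.0025 0.0025]
[ 1.26292092e-05  9.75483515e-01  2.20072516e-01 -6.91248256e-06] 0.0187 [[ 0.903  0.429 -0.   ]
 [ 0.429 -0.903 -0.   ]
 [-0.     0.    -1.   ]]
```

View pics/scene1.png

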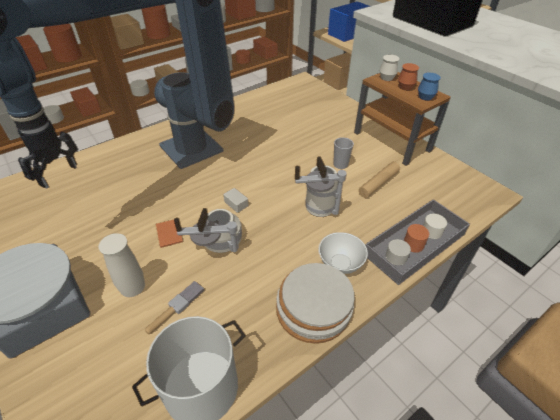

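View pics/top1.png

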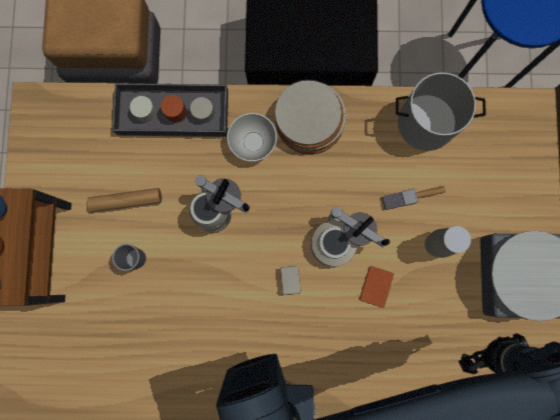

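The scene view shows the tall jar at about (320,190) and the squat jar at about (222,235). In the top view the tall bar runs from its post at (202,182) to its peg at (245,206), so it is swung away. I'll raise the arm and look from closer with the wrist camera.

```bash
python3 -m inch '[{"translation":[0,0,-40],"yaw":0,"claw":1},{"translation":[0,0,-40],"yaw":0,"claw":1},{"translation":[0,0,-40],"yaw":0,"claw":1},{"translation":[0,0,-40],"yaw":0,"claw":1},{"translation":[28,-29,0],"yaw":0,"claw":1},{"translation":[28,-29,0],"yaw":0,"claw":1},{"translation":[28,-29,0],"yaw":0,"claw":1},{"translation":[28,-29,0],"yaw":0,"claw":1}]'; python3 -m inch '[{"translation":[28,-29,0],"yaw":0,"claw":1},{"translation":[28,-29,0],"yaw":0,"claw":1},{"translation":[28,-29,0],"yaw":0,"claw":1},{"translation":[28,-29,0],"yaw":0,"claw":1},{"translation":[28,-29,0],"yaw":0,"claw":1},{"translation":[28,-29,0],"yaw":0,"claw":1},{"translation":[28,-29,0],"yaw":0,"claw":1},{"translation":[0,0,0],"yaw":0,"claw":1}]'
cat > look.py <<'E'
import sys
from h import *
def look(tag):
    S={n:snapshot(n) for n in("scene","top","wrist")}
    save(S["wrist"],"w%s.png"%tag)
    np.savez("/tmp/w%s.npz"%tag,**{k:v for k,v in S["wrist"].items()})
    for q,z in(("tall_hinge",.18),("tall_peg",.212),("tall_wing",.215),("tall_jar",0)):
        rs=[]
        for n in S:
            for k in tip_of(S[n],q)[:2]:
                print(q,n,np.round(k["centre"],1),round(k["p"],2),"at z:",px2w(S[n],*k["centre"],z=z).round(4))
if __name__=="__main__": look(sys.argv[1])
E
python3 look.py 1
```

```text
t: 2.32
position: [0.2773, -0.3205, 0.3695]
orientation: [0.0, 0.976, 0.219, 0.0]
contact_force: [1.4, 0.1, -0.2]
gripper_width: 0.0854
grip_force: 0.0
t: 2.98
position: [0.3677, -0.047, 0.3695]
orientation: [-0.002, 0.974, 0.226, 0.001]
contact_force: [-0.2, 0.5, 0.2]
gripper_width: 0.0852
grip_force: 0.0
tall_hinge scene [340.2 175.8] 0.91 at z: [0.6247 0.1963 0.18  ]
tall_hinge top [199.9 179.5] 0.56 at z: [0.6269 0.2037 0.18  ]
tall_hinge top [363.  227.4] 0.5 at z: [ 0.5105 -0.2099  0.18  ]
tall_peg scene [296.4 170.8] 0.98 at z: [0.5578 0.0808 0.212 ]
tall_peg scene [174.5 222.4] 0.57 at z: [ 0.5328 -0.2931  0.212 ]
tall_peg top [377.  286.8] 0.65 at z: [ 0.3638 -0.2385  0.212 ]
tall_peg top [244.6 205.1] 0.59 at z: [0.5583 0.0859 0.212 ]
tall_wing scene [321.6 167.7] 0.82 at z: [0.5935 0.1462 0.215 ]
tall_wing scene [340.7 173.8] 0.26 at z: [0.6469 0.1717 0.215 ]
tall_wing top [220.5 193.4] 0.55 at z: [0.5862 0.1458 0.215 ]
tall_jar scene [317.3 208.9] 0.89 at z: [0.5616 0.1786 0.    ]
tall_jar top [214.1 219.2] 0.87 at z: [0.5461 0.1888 0.    ]
tall_jar wrist [398.7 210.1] 0.44 at z: [ 0.3675 -0.2755  0.    ]
```

View pics/w1.png

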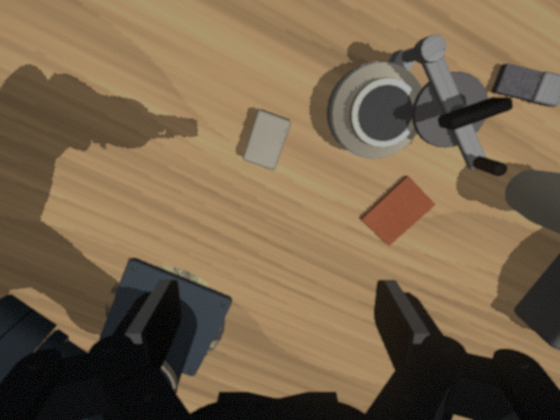

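The wrist view shows the squat jar at the upper right and the block at (266,138). The camera sits ahead of the tool along +x, so the tall jar isn't in view yet. I'll check the joint state, then turn the tool the way its joint range allows.

```bash
R8='x'; python3 -m inch '[{"translation":[0,0,0],"yaw":-0.124,"claw":1},{"translation":[0,0,0],"yaw":-0.124,"claw":1},{"translation":[0,0,0],"yaw":-0.124,"claw":1},{"translation":[0,0,0],"yaw":-0.124,"claw":1},{"translation":[0,0,0],"yaw":-0.124,"claw":1},{"translation":[0,0,0],"yaw":-0.124,"claw":1},{"translation":[0,0,0],"yaw":-0.124,"claw":1},{"translation":[0,0,0],"yaw":-0.124,"claw":1}]'
cat > st.py <<'E'
from h import *
o=status.get_obs();q=o["orientation"];M=R.from_quat(np.r_[q[1:],q[0]]).as_matrix()
print("t",o["t"],"tcp",np.round(o["position"],4),"heading",np.degrees(np.arctan2(M[1,0],M[0,0])).round(2),"joints",np.round(o["joints"],3),"F",np.round(o["contact_force"],1),"T",np.round(o["ft_torque"],2),"w",o["gripper_width"])
def delta(p): return (M.T@(np.array(p)-o["position"])*1000).round(1)
E
python3 st.py
```

```text
t: 4.4
position: [0.3666, -0.0538, 0.369]
orientation: [-0.0, 0.751, 0.66, -0.0]
contact_force: [-0.3, -0.4, -0.5]
gripper_width: 0.0852
grip_force: 0.0
t 4.4 tcp [ 0.3666 -0.0538  0.369 ] heading 82.62 joints [-0.327 -0.234  0.169  1.974 -0.     1.372] F [-0.3 -0.4 -0.5] T [-0.01 -0.03 -0.  ] w 0.08521086213883969
```

```bash
python3 -m inch '[{"translation":[0,0,0],"yaw":-0.124,"claw":1},{"translation":[0,0,0],"yaw":-0.124,"claw":1},{"translation":[0,0,0],"yaw":-0.124,"claw":1},{"translation":[0,0,0],"yaw":-0.124,"claw":1},{"translation":[0,0,0],"yaw":-0.124,"claw":1},{"translation":[0,0,0],"yaw":-0.124,"claw":1},{"translation":[0,0,0],"yaw":-0.124,"claw":1},{"translation":[0,0,0],"yaw":-0.124,"claw":1}]' >/dev/null;  python3 -m inch '[{"translation":[0,0,0],"yaw":-0.124,"claw":1},{"translation":[0,0,0],"yaw":-0.124,"claw":1},{"translation":[0,0,0],"yaw":-0.124,"claw":1},{"translation":[0,0,0],"yaw":-0.124,"claw":1},{"translation":[0,0,0],"yaw":-0.124,"claw":1},{"translation":[0,0,0],"yaw":-0.124,"claw":1},{"translation":[0,0,0],"yaw":-0.124,"claw":1},{"translation":[0,0,0],"yaw":-0.124,"claw":1}]' >/dev/null; python3 -m inch '[{"translation":[0,0,0],"yaw":-0.124,"claw":1},{"translation":[0,0,0],"yaw":-0.124,"claw":1},{"translation":[0,0,0],"yaw":-0.124,"claw":1},{"translation":[0,0,0],"yaw":-0.124,"claw":1},{"translation":[0,0,0],"yaw":-0.124,"claw":1},{"translation":[0,0,0],"yaw":0,"claw":1}]' >/dev/null
python3 - <<'E'
from st import *
s=snapshot("wrist");T=np.linalg.inv(s["world_to_cam"]);c=T[:3,3]
off=M.T@(c-o["position"]);print("cam offset tool",off.round(3),"cam z axis",T[:3,2].round(3))
p=[.60,.17,.37]
print(delta(p))
E
```

```text
t 6.2333 tcp [ 0.3666 -0.0538  0.369 ] heading -128.42 joints [-0.327 -0.234  0.169  1.974  0.    -1.228] F [0.6 0.  0.1] T [-0.03  0.03 -0.  ] w 0.08549213506056766
cam offset tool [ 0.084 -0.001 -0.165] cam z axis [ 0.203  0.256 -0.945]
[-320.4  -43.8   -1. ]
```

```bash
python3 -m inch '[{"translation":[-33,-6,0],"yaw":0,"claw":1},{"translation":[-33,-6,0],"yaw":0,"claw":1},{"translation":[-33,-6,0],"yaw":0,"claw":1},{"translation":[-33,-6,0],"yaw":0,"claw":1},{"translation":[-33,-6,0],"yaw":0,"claw":1},{"translation":[-33,-6,0],"yaw":0,"claw":1},{"translation":[-33,-6,0],"yaw":0,"claw":1},{"translation":[-33,-6,0],"yaw":0,"claw":1}]' >/dev/null;  python3 -m inch '[{"translation":[0,0,0],"yaw":0,"claw":1},{"translation":[0,0,0],"yaw":0,"claw":1}]'
python3 st.py; python3 look.py 2
```

```text
t: 7.12
position: [0.5698, 0.1239, 0.3654]
orientation: [-0.003, -0.434, 0.901, 0.001]
contact_force: [0.6, -0.3, 0.0]
gripper_width: 0.0851
grip_force: 0.0
t 7.1167 tcp [0.5698 0.1239 0.3654] heading -128.57 joints [ 0.099  0.346  0.768  1.999 -0.    -0.798] F [ 0.6 -0.3  0. ] T [-0.04  0.03 -0.02] w 0.0850969746350063
tall_hinge scene [342.1 173.4] 0.57 at z: [0.62   0.2086 0.18  ]
tall_hinge wrist [284.2 263.7] 0.6 at z: [0.6258 0.2059 0.18  ]
tall_peg scene [295.8 169.8] 0.56 at z: [0.5532 0.0823 0.212 ]
tall_peg scene [202.  218.1] 0.37 at z: [ 0.561  -0.2305  0.212 ]
tall_peg top [246.  206.3] 0.58 at z: [0.5554 0.0824 0.212 ]
tall_peg wrist [264.3 145.2] 0.62 at z: [0.5541 0.084  0.212 ]
tall_wing scene [322.4 167.1] 0.97 at z: [0.5928 0.1499 0.215 ]
tall_wing scene [174.5 222.8] 0.27 at z: [ 0.5369 -0.2946  0.215 ]
tall_wing top [222.  196.5] 0.64 at z: [0.5785 0.1419 0.215 ]
tall_wing top [332.3 244.5] 0.35 at z: [ 0.4641 -0.1301  0.215 ]
tall_wing wrist [273.  222.3] 0.72 at z: [0.5952 0.148  0.215 ]
tall_jar scene [319.  207.7] 0.74 at z: [0.5607 0.187  0.    ]
tall_jar top [209.9 215.4] 0.8 at z: [0.5569 0.2012 0.    ]
tall_jar wrist [303.8 183.1] 0.71 at z: [0.5675 0.1886 0.    ]
```

View pics/w2.png

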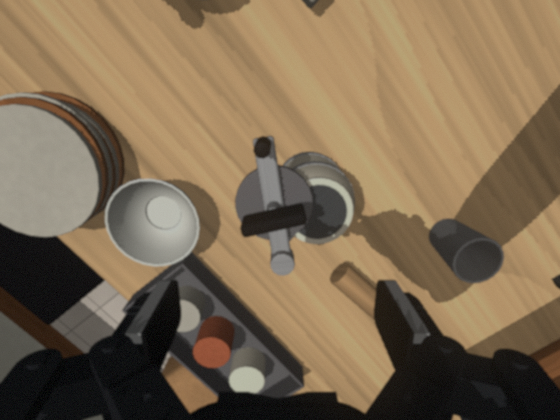

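Wrist view: peg top at (263,147), post at (282,263), wing roughly perpendicular to the bar at (273,220), and the open mouth at (325,208). I'll refine these with the depth data.

```bash
cat > meas.py <<'E'
import sys
from h import *
def cloud(s):
    f=210/np.tan(np.radians(s["vfov"])/2);T=np.linalg.inv(s["world_to_cam"])
    v,u=np.mgrid[:420,:560];z=s["range_z"]
    P=np.stack([(u-s["cx"])/f*z,(v-s["cy"])/f*z,z],-1)@T[:3,:3].T+T[:3,3]
    P[z==0]=np.nan;return P
def line(p):
    (vx,vy),(x,y)=(lambda l:(l[:2],l[2:]))(cv2.fitLine(p.astype(np.float32),cv2.DIST_HUBER,0,.01,.01).ravel());return np.degrees(np.arctan2(vy,vx)),(x,y)
def rep(P,g,peg,hinge,wing):
    d=lambda c:np.hypot(P[...,0]-c[0],P[...,1]-c[1]); Z=P[...,2]
    for n,c,r,a,b in(("pegtop",peg,.018,.216,.235),("hinge",hinge,.03,.16,.235),("wing",wing,.045,.213,.25),):
        m=(d(c)<r)&(Z>a)&(Z<b)
        if not m.any(): print(n,"none");continue
        q=P[m]; t=np.percentile(q[:,2],90); k=q[q[:,2]>t-.006]
        (cx,cy),(w,h),_=cv2.minAreaRect(k[:,:2].astype(np.float32)*1000)
        print(n,m.sum(),"ztop",t.round(4),"rect centre",round(cx/1000,4),round(cy/1000,4),"size",round(w),round(h),"mean",k.mean(0).round(4),"line deg",round(line(k[:,:2])[0],1))
    m=(Z>.168)&(Z<.188)&(d(hinge)<.15); q=P[m]; print("bar",m.sum(),"z",np.median(q[:,2]).round(4),"line",line(q[:,:2]))
if __name__=="__main__":
    s=dict(np.load("/tmp/w%s.npz"%sys.argv[1])); a=[float(x) for x in sys.argv[2:]]
    rep(cloud(s),s["img"],a[0:2],a[2:4],a[4:6])
    P=cloud(s);Z=P[...,2];m=(Z>.135)&(Z<.156)&(np.hypot(P[...,0]-.56,P[...,1]-.195)<.08);q=P[m][:,:2].astype(np.float32)
    if len(q)>20:
        c,r=cv2.minEnclosingCircle(q);print("rim",len(q),c,r,np.median(P[m][:,2]))
E
python3 meas.py 2 .554 .084 .625 .206 .594 .149
```

```text
pegtop 244 ztop 0.2244 rect centre 0.5568 0.0845 size 15 15 mean [0.5566 0.0843 0.2232] line deg -8.3
hinge 724 ztop 0.1903 rect centre 0.6244 0.2007 size 27 26 mean [0.6238 0.2    0.1894] line deg 57.6
wing 1245 ztop 0.2338 rect centre 0.5921 0.1448 size 14 64 mean [0.5912 0.144  0.2326] line deg -25.5
bar 3078 z 0.1777 line (np.float32(60.160576), (np.float32(0.5864706), np.float32(0.13678108)))
rim 2671 (0.559735894203186, 0.18943780660629272) 0.04288366809487343 0.15023536800729587
```

The sizes fit: peg to hinge is 134 mm, the wing is 64x14 mm, and the rim is at z 0.150. The bar points to -120.2° and closed is about -170.3°, so about 50° to swing. The cap is at about 1.65 rad.

```bash
python3 -m inch '[{"translation":[0,0,0],"yaw":-0.073,"claw":1},{"translation":[0,0,0],"yaw":-0.073,"claw":1},{"translation":[0,0,0],"yaw":0,"claw":1}]' >/dev/null
python3 -c "
from st import *
print(delta([.5567,.0844,.193]))"
```

```text
t 8.1167 tcp [0.5686 0.1229 0.3689] heading -120.1 joints [ 0.098  0.339  0.767  1.999  0.    -0.948] F [ 0.9  0.2 -1.1] T [-0.03 -0.02 -0.03] w 0.08537205040443846
[ 39.2  -9.  175.9]
```

```bash
python3 -m inch '[{"translation":[20,-4.5,20],"yaw":0,"claw":1},{"translation":[19,-4.5,30],"yaw":0,"claw":1},{"translation":[0,0,30],"yaw":0,"claw":1},{"translation":[0,0,30],"yaw":0,"claw":1},{"translation":[0,0,0],"yaw":0,"claw":1},{"translation":[0,0,0],"yaw":0,"claw":1}]' >/dev/null
python3 -c "
from st import *
print(delta([.5567,.0844,.193]))"
```

```text
t 8.6167 tcp [0.5547 0.0844 0.256 ] heading -120.25 joints [ 0.032  0.171  0.327  1.734  0.    -1.011] F [-0.2  0.1  0.8] T [-0.02 -0.03  0.03] w 0.08536963027516482
[-1.2 -2.2 63. ]
```

```bash
python3 -m inch '[{"translation":[-1,-2,21],"yaw":0,"claw":1},{"translation":[0,0,21],"yaw":0,"claw":1},{"translation":[0,0,21],"yaw":0,"claw":1},{"translation":[0,0,0],"yaw":0,"claw":1},{"translation":[0,0,0],"yaw":0,"claw":0.3},{"translation":[0,0,0],"yaw":0,"claw":0},{"translation":[0,0,0],"yaw":0,"claw":0},{"translation":[0,0,0],"yaw":0,"claw":0}]' 
python3 -m inch '[{"translation":[0,0,0],"yaw":0,"claw":0},{"translation":[0,0,0],"yaw":0,"claw":0},{"translation":[0,0,0],"yaw":0,"claw":0},{"translation":[0,0,0],"yaw":0,"claw":0}]'; python3 -c "
from st import *
print(delta([.5567,.0844,.193]))"
```

```text
t: 9.28
position: [0.5606, 0.0845, 0.1988]
orientation: [0.002, -0.499, 0.867, -0.001]
contact_force: [0.6, 0.2, 0.5]
gripper_width: 0.0382
grip_force: 0.0
t: 9.62
position: [0.5594, 0.0846, 0.1975]
orientation: [0.001, -0.499, 0.867, -0.0]
contact_force: [-1.0, 0.6, 5.8]
gripper_width: 0.0112
grip_force: 58.6
t 9.6167 tcp [0.5594 0.0846 0.1975] heading -120.17 joints [ 0.031  0.15   0.186  1.605  0.    -1.013] F [-1.   0.6  5.8] T [ 0.18  0.34 -0.06] w 0.011240815347906498
[1.6 2.2 4.5]
```

```bash
python3 -m inch '[{"translation":[-0.5,11.8,0],"yaw":0.0873,"claw":0},{"translation":[-0.5,11.8,0],"yaw":0.0873,"claw":0},{"translation":[-0.5,11.8,0],"yaw":0.0873,"claw":0},{"translation":[-0.5,11.8,0],"yaw":0.0873,"claw":0},{"translation":[0,0,0],"yaw":0,"claw":0}]';  python3 -c "
from st import *
H=np.array([.6244,.2005]);v=o['position'][:2]-H;print(np.hypot(*v),np.degrees(np.arctan2(v[1],v[0])))"
```

```text
t: 10.03
position: [0.5222, 0.1151, 0.1975]
orientation: [0.0, -0.34, 0.94, -0.001]
contact_force: [-2.6, -0.4, 7.4]
gripper_width: 0.0115
grip_force: 59.4
t 10.0333 tcp [0.5222 0.1151 0.1975] heading -140.22 joints [ 9.200e-02  7.000e-02  9.900e-02  1.599e+00 -1.000e-03 -6.020e-01] F [-2.6 -0.4  7.4] T [-0.15  0.65 -0.07] w 0.011501807227378195
0.13315127718630634 -140.1208376568051
```

```bash
python3 -m inch '[{"translation":[-0.5,11.8,0],"yaw":0.0873,"claw":0},{"translation":[-0.5,11.8,0],"yaw":0.0873,"claw":0},{"translation":[-0.5,11.8,0],"yaw":0.0873,"claw":0},{"translation":[-0.5,11.8,0],"yaw":0.0873,"claw":0},{"translation":[-0.5,11.8,0],"yaw":0.0873,"claw":0},{"translation":[-0.2,7,0],"yaw":0.052,"claw":0},{"translation":[0,0,0],"yaw":0,"claw":0}]';  python3 -c "
from st import *
H=np.array([.6244,.2005]);v=o['position'][:2]-H;print(np.hypot(*v),np.degrees(np.arctan2(v[1],v[0])))"
```

```text
t: 10.62
position: [0.4932, 0.174, 0.1974]
orientation: [-0.001, -0.104, 0.995, -0.0]
contact_force: [-5.4, -1.0, 8.6]
gripper_width: 0.0112
grip_force: 59.7
t 10.6167 tcp [0.4932 0.174  0.1974] heading -168.09 joints [0.211 0.042 0.069 1.6   0.    0.003] F [-5.4 -1.   8.6] T [-0.05  1.21 -0.09] w 0.011192444540455634
0.13381339269492756 -168.58851465243643
```

```bash
python3 -m inch '[{"translation":[0,4,0],"yaw":0.03,"claw":0},{"translation":[0,2,0],"yaw":0,"claw":0},{"translation":[0,0,0],"yaw":0,"claw":0}]';  python3 -c "
from st import *
H=np.array([.6244,.2005]);v=o['position'][:2]-H;print(np.hypot(*v),np.degrees(np.arctan2(v[1],v[0])))"
```

```text
t: 10.87
position: [0.4924, 0.1783, 0.1974]
orientation: [-0.001, -0.089, 0.996, -0.001]
contact_force: [-4.5, -3.0, 8.3]
gripper_width: 0.0111
grip_force: 59.7
t 10.8667 tcp [0.4924 0.1783 0.1974] heading -169.78 joints [ 0.221  0.044  0.072  1.6   -0.002  0.042] F [-4.5 -3.   8.3] T [-0.72  1.07 -0.04] w 0.01105170930312905
0.13384000455421502 -170.45681445048461
```

```bash
python3 -m inch '[{"translation":[0,4,0],"yaw":0.015,"claw":0},{"translation":[0,0,0],"yaw":0,"claw":0},{"translation":[0,0,0],"yaw":0,"claw":0}]';  python3 -c "
from st import *
H=np.array([.6244,.2005]);v=o['position'][:2]-H;print(np.hypot(*v),np.degrees(np.arctan2(v[1],v[0])))"
```

```text
t: 11.12
position: [0.4924, 0.1783, 0.1974]
orientation: [-0.0, -0.081, 0.997, -0.005]
contact_force: [-4.4, -11.2, 8.5]
gripper_width: 0.0115
grip_force: 59.8
t 11.1167 tcp [0.4924 0.1783 0.1974] heading -170.75 joints [ 0.226  0.046  0.074  1.601 -0.01   0.065] F [ -4.4 -11.2   8.5] T [-2.41  0.81 -0.01] w 0.011508821427999407
0.13386086956849733 -170.46257547976663
```

The bar stopped moving while the reaction rose to 11 N, so it is against its stop. I'll relax the push, let go and lift.

```bash
python3 -m inch '[{"translation":[0,-4,0],"yaw":0,"claw":0},{"translation":[0,0,0],"yaw":0,"claw":0.6},{"translation":[0,0,0],"yaw":0,"claw":0.6},{"translation":[0,0,0],"yaw":0,"claw":0.6},{"translation":[0,0,0],"yaw":0,"claw":0.6},{"translation":[0,0,0],"yaw":0,"claw":0.6},{"translation":[0,0,-20],"yaw":0,"claw":0.6},{"translation":[0,0,-20],"yaw":0,"claw":0.6}]';python3 -m inch '[{"translation":[0,0,-30],"yaw":0,"claw":0.6},{"translation":[0,0,-30],"yaw":0,"claw":0.6},{"translation":[0,0,-30],"yaw":0,"claw":0.6},{"translation":[0,0,-30],"yaw":0,"claw":0.6},{"translation":[-23,0,0],"yaw":0,"claw":0.6},{"translation":[-23,0,0],"yaw":0,"claw":0.6},{"translation":[-23,0,0],"yaw":0,"claw":0.6},{"translation":[0,0,0],"yaw":-0.118,"claw":0.6}]' 
python3 -m inch '[{"translation":[0,0,0],"yaw":-0.118,"claw":0.6},{"translation":[0,0,0],"yaw":-0.118,"claw":0.6},{"translation":[0,0,0],"yaw":-0.118,"claw":0.6},{"translation":[0,0,0],"yaw":-0.118,"claw":0.6},{"translation":[0,0,0],"yaw":-0.118,"claw":0.6},{"translation":[0,0,0],"yaw":-0.118,"claw":0.6},{"translation":[0,0,0],"yaw":-0.118,"claw":0.6},{"translation":[0,0,0],"yaw":-0.118,"claw":0.6}]' >/dev/null; python3 -m inch '[{"translation":[0,0,0],"yaw":-0.118,"claw":0.6},{"translation":[0,0,0],"yaw":-0.118,"claw":0.6},{"translation":[0,0,0],"yaw":-0.118,"claw":0.6},{"translation":[0,0,0],"yaw":-0.118,"claw":0.6},{"translation":[0,0,0],"yaw":-0.118,"claw":0.6},{"translation":[0,0,0],"yaw":0,"claw":0.6},{"translation":[0,0,0],"yaw":0,"claw":0.6}]' >/dev/null
python3 st.py; python3 look.py 3;python3 meas.py 3 .491 .178 .6244 .2005 .56 .1895
```

```text
t: 11.78
position: [0.492, 0.1793, 0.2342]
orientation: [-0.002, -0.081, 0.997, -0.0]
contact_force: [-0.5, -0.0, 0.3]
gripper_width: 0.0514
grip_force: 0.0
t: 12.45
position: [0.5654, 0.191, 0.3516]
orientation: [-0.002, -0.14, 0.99, -0.0]
contact_force: [0.1, -0.2, -2.4]
gripper_width: 0.0513
grip_force: 0.0
t 13.7 tcp [0.5615 0.1907 0.3557] heading -76.24 joints [ 0.214  0.355  0.758  1.975  0.    -1.597] F [-0.8  0.4 -0.3] T [ 0.01 -0.05  0.01] w 0.051213428879750014
tall_hinge scene [341.9 175.3] 0.87 at z: [0.626 0.202 0.18 ]
tall_hinge top [198.9 182.7] 0.83 at z: [0.6186 0.2059 0.18  ]
tall_hinge wrist [214.9 178.9] 0.72 at z: [0.6245 0.2029 0.18  ]
tall_hinge wrist [315.6 290.2] 0.61 at z: [0.4892 0.3039 0.18  ]
tall_peg scene [305.5 148.1] 0.72 at z: [0.4889 0.1726 0.212 ]
tall_peg top [210.  230.6] 0.8 at z: [0.494  0.1692 0.212 ]
tall_peg wrist [355.2 194.6] 0.95 at z: [0.4901 0.1776 0.212 ]
tall_wing scene [323.5 156.2] 0.68 at z: [0.5558 0.1872 0.215 ]
tall_wing scene [175.9 221.6] 0.18 at z: [ 0.5353 -0.2899  0.215 ]
tall_wing top [199.5 206.5] 0.61 at z: [0.5528 0.1965 0.215 ]
tall_wing wrist [277.8 192.1] 0.59 at z: [0.5613 0.1916 0.215 ]
tall_wing wrist [143.8  37.4] 0.56 at z: [0.6965 0.0921 0.215 ]
tall_jar scene [317.5 208. ] 0.65 at z: [0.5588 0.1819 0.    ]
tall_jar scene [380.  185.5] 0.65 at z: [0.607  0.4382 0.    ]
tall_jar top [212.7 217.9] 0.69 at z: [0.5498 0.1929 0.    ]
pegtop 250 ztop 0.2243 rect centre 0.4929 0.1763 size 15 15 mean [0.4934 0.1759 0.2231] line deg -53.5
hinge 1100 ztop 0.1903 rect centre 0.6249 0.2002 size 27 27 mean [0.6248 0.1998 0.1895] line deg 49.1
wing 1127 ztop 0.234 rect centre 0.5618 0.1886 size 14 63 mean [0.5619 0.187  0.2327] line deg -75.1
bar 4251 z 0.1775 line (np.float32(10.034609), (np.float32(0.5590982), np.float32(0.18503505)))
rim 77 (0.5830745100975037, 0.1738414466381073) 0.050384264439344406 0.13608444690136096
```

View pics/w3.png

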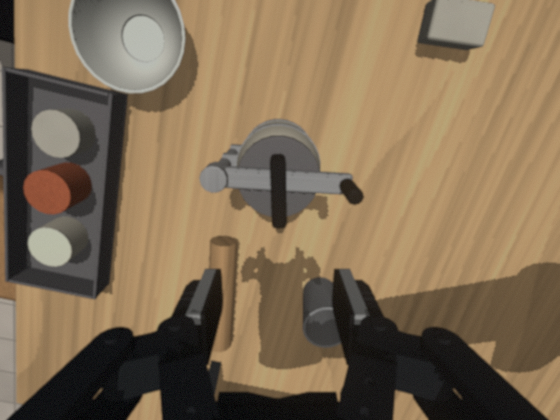

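Wrist view: the cap disc is over the mouth at (279,170), the wing stands upright in the picture at (278,190), and the bar runs from (214,178) to (350,188). Now I'll descend onto the wing.

```bash
python3 -m inch '[{"translation":[1.5,0.5,30],"yaw":-0.019,"claw":0.6},{"translation":[0,0,30],"yaw":0,"claw":0.6},{"translation":[0,0,30],"yaw":0,"claw":0.6},{"translation":[0,0,20],"yaw":0,"claw":0.6},{"translation":[0,0,0],"yaw":0,"claw":0.6},{"translation":[0,0,0],"yaw":0,"claw":0.6}]' >/dev/null
python3 -c "
from st import *
print(delta([.561,.189,.2]))"
```

```text
t 14.95 tcp [0.5601 0.1887 0.2446] heading -75.01 joints [ 0.211  0.243  0.388  1.719  0.    -1.621] F [1.  0.4 0.8] T [-0.01 -0.01 -0.01] w 0.05134983935505879
[-0.1 -1.1 44.6]
```

```bash
python3 -m inch '[{"translation":[0,-1,20],"yaw":0,"claw":0.6},{"translation":[0,0,15],"yaw":0,"claw":0.6},{"translation":[0,0,9],"yaw":0,"claw":0.6},{"translation":[0,0,0],"yaw":0,"claw":0},{"translation":[0,0,0],"yaw":0,"claw":0},{"translation":[0,0,0],"yaw":0,"claw":0},{"translation":[0,0,0],"yaw":0,"claw":0},{"translation":[0,0,0],"yaw":0,"claw":0}]'; python3 -m inch '[{"translation":[0,0,0],"yaw":0.06,"claw":0},{"translation":[0,0,0.5],"yaw":0.06,"claw":0},{"translation":[0,0,0],"yaw":0,"claw":0}]';python3 st.py
```

```text
t: 15.62
position: [0.5611, 0.1889, 0.2043]
orientation: [0.0, 0.793, -0.609, -0.0]
contact_force: [-4.9, -1.6, 3.1]
gripper_width: 0.0117
grip_force: 60.5
t: 15.87
position: [0.5609, 0.1888, 0.2038]
orientation: [0.001, 0.755, -0.656, -0.0]
contact_force: [-5.2, -1.0, 3.5]
gripper_width: 0.0117
grip_force: 60.5
t 15.8667 tcp [0.5609 0.1888 0.2038] heading -82.0 joints [ 0.212  0.226  0.285  1.632 -0.    -1.499] F [-5.2 -1.   3.5] T [-0.32  1.11 -0.09] w 0.01169371951487842
```

```bash
python3 -m inch '[{"translation":[0,0,0.44],"yaw":0.11,"claw":0},{"translation":[0,0,0.44],"yaw":0.11,"claw":0},{"translation":[0,0,0.44],"yaw":0.11,"claw":0},{"translation":[0,0,0.44],"yaw":0.11,"claw":0},{"translation":[0,0,0.44],"yaw":0.11,"claw":0},{"translation":[0,0,0.44],"yaw":0.11,"claw":0},{"translation":[0,0,0],"yaw":0,"claw":0}]';python3 st.py
```

```text
t: 16.45
position: [0.5599, 0.189, 0.2012]
orientation: [-0.001, -0.501, 0.866, 0.001]
contact_force: [-7.6, -1.0, 4.4]
gripper_width: 0.0113
grip_force: 60.6
t 16.45 tcp [0.5599 0.189  0.2012] heading -119.9 joints [ 0.212  0.225  0.279  1.628  0.    -0.837] F [-7.6 -1.   4.4] T [-0.34  1.54 -0.09] w 0.011263557172184933
```

```bash
python3 -m inch '[{"translation":[0,0,0.44],"yaw":0.11,"claw":0},{"translation":[0,0,0.44],"yaw":0.11,"claw":0},{"translation":[0,0,0.44],"yaw":0.11,"claw":0},{"translation":[0,0,0.44],"yaw":0.11,"claw":0},{"translation":[0,0,0.44],"yaw":0.11,"claw":0},{"translation":[0,0,0.44],"yaw":0.11,"claw":0},{"translation":[0,0,0.44],"yaw":0.11,"claw":0},{"translation":[0,0,0],"yaw":0,"claw":0}]';python3 st.py
```

```text
t: 17.12
position: [0.5592, 0.1899, 0.1981]
orientation: [-0.002, -0.139, 0.99, 0.001]
contact_force: [-9.4, 0.3, 4.5]
gripper_width: 0.0119
grip_force: 60.7
t 17.1167 tcp [0.5592 0.1899 0.1981] heading -163.98 joints [ 0.213  0.224  0.272  1.623  0.002 -0.067] F [-9.4  0.3  4.5] T [ 0.06  1.88 -0.1 ] w 0.011929984321209406
```

```bash
python3 -m inch '[{"translation":[0,0,0.2],"yaw":0.06,"claw":0},{"translation":[0,0,0.2],"yaw":0.05,"claw":0},{"translation":[0,0,0],"yaw":0,"claw":0}]' >/dev/null;python3 st.py;python3 -m inch '[{"translation":[0,0,0],"yaw":0.04,"claw":0},{"translation":[0,0,0],"yaw":0.03,"claw":0},{"translation":[0,0,0],"yaw":0,"claw":0},{"translation":[0,0,0],"yaw":0,"claw":0}]' >/dev/null;python3 st.py
```

```text
t 17.3667 tcp [0.5591 0.19   0.1977] heading -170.12 joints [0.213 0.224 0.271 1.622 0.002 0.04 ] F [-8.7  1.3  4. ] T [0.1  1.85 0.07] w 0.01193309412194342
t 17.7 tcp [0.5591 0.1902 0.1977] heading -173.83 joints [0.213 0.224 0.271 1.622 0.002 0.105] F [-8.3  1.4  4.6] T [0.08 1.91 1.16] w 0.011534970628021831
```

The torque rose from about -0.1 to 1.16 N m, so the cap is at its hard stop. I'll unwind the twist, release and lift.

```bash
python3 -m inch '[{"translation":[0,0,0],"yaw":-0.05,"claw":0},{"translation":[0,0,0],"yaw":0,"claw":0.5},{"translation":[0,0,0],"yaw":0,"claw":0.5},{"translation":[0,0,0],"yaw":0,"claw":0.5},{"translation":[0,0,0],"yaw":0,"claw":0.5},{"translation":[0,0,0],"yaw":0,"claw":0.5},{"translation":[0,0,-20],"yaw":0,"claw":0.5},{"translation":[0,0,-30],"yaw":0,"claw":0.5}]';python3 -m inch '[{"translation":[0,0,-30],"yaw":0,"claw":0.5},{"translation":[0,0,-30],"yaw":0,"claw":0.5},{"translation":[0,0,-30],"yaw":0,"claw":0.5},{"translation":[0,0,-20],"yaw":0,"claw":0.5},{"translation":[0,0,0],"yaw":0,"claw":0.5},{"translation":[0,0,0],"yaw":0,"claw":0.5}]'
python3 st.py; python3 look.py 4 >/dev/null;python3 meas.py 4 .4925 .177 .6244 .2005 .56 .1895
```

```text
t: 18.37
position: [0.5603, 0.1886, 0.2416]
orientation: [-0.004, -0.076, 0.997, -0.001]
contact_force: [1.0, -0.3, 0.3]
gripper_width: 0.0427
grip_force: 0.0
t: 18.87
position: [0.5633, 0.1893, 0.357]
orientation: [0.002, -0.076, 0.997, 0.0]
contact_force: [1.0, 0.0, 0.1]
gripper_width: 0.0425
grip_force: 0.0
t 18.8667 tcp [0.5633 0.1893 0.357 ] heading -171.28 joints [ 0.211  0.354  0.761  1.973 -0.     0.059] F [1.  0.  0.1] T [ 0.03  0.   -0.02] w 0.042546879522700344
pegtop 287 ztop 0.2245 rect centre 0.4922 0.1779 size 15 15 mean [0.492  0.1777 0.2233] line deg -52.5
hinge 751 ztop 0.1904 rect centre 0.6243 0.2014 size 26 26 mean [0.6235 0.2013 0.1894] line deg 15.2
wing 1082 ztop 0.2274 rect centre 0.5606 0.19 size 63 14 mean [0.5592 0.1898 0.226 ] line deg 10.3
bar 1455 z 0.1794 line (np.float32(10.150671), (np.float32(0.54205203), np.float32(0.18687296)))
rim 38 (0.5335224866867065, 0.18506096303462982) 0.03361716493964195 0.13624948593556138
```

View pics/w4.png

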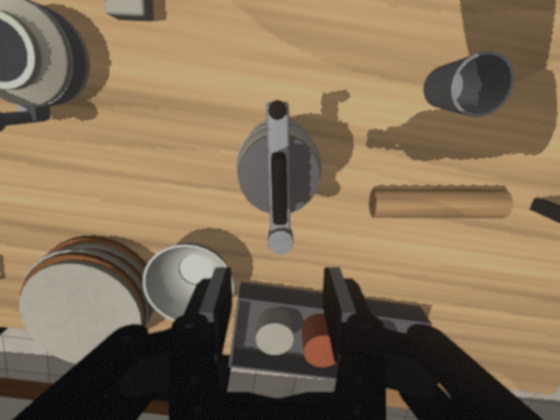

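The view shows the wing at (279,190) in line with the bar, from (277,110) to (281,240). The wing lies at 10.3° and the bar at 10.15°, with the wing top at 0.2274. The gripper is clear of everything, so I'll hand in.

```bash
python3 -c "
from bench import job
print(job.close_job())"
```

```text
the job is handed in; nothing more can be done
None
```

I handed the job in at about 19 s: the tall jar's bar is against its stop and its cap is screwed down to the hard stop (wing in line with the bar within 0.2°), the gripper is clear, and I never touched the squat jar or the other things; the hand-in gave no verdict.

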